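Seal the cracker box

ROBOT

A 6-joint arm with a two-finger parallel gripper is mounted at the origin on a cart in front of the work surface, level with it; the furniture and walls round the work are solid. World frame = base frame: x ahead of the robot, y to its left, z up, the work surface at z = 0. Lengths are in mm, angles in rad, forces in N, time in s.
With the tool pointing down it reaches from about 300 to 775 mm from the base axis. Payload 14.6 kg.
Tool frame: the origin (TCP) lies at the very end of the fingers, on their centre line; the grasp point (between the pads) lies 19 mm behind it; z points along the fingers, y is the line along which they close (so a half turn about z gives the same grasp; the last joint's range is limited). The gripper opens to 94 mm and grips with 3 to 60 N. Pads are 16 mm wide; open, the fingers measure 119 mm over their backs; the gripper's body (75 mm by 177 mm) begins 78 mm behind the grasp point.
Start: joints at [-1.33, 0.3, 1.521, -0, 1.321, -0.067], TCP at [166.622, -524.143, 205.446] pointing down, gripper open.
Joint ranges: [-3.03, 3.03], [-0.79, 2.21], [0.23, 2.52], [-1.04, 4.18], [0, 3.07], [-2.55, 2.55]. Speed limits (rad/s): [2.22, 2.22, 2.57, 3.14, 3.14, 3.14].

INTERFACE

Orientations are given as [roll, pitch, yaw] about the fixed x, y, z axes, in that order (R = Rz(yaw) Ry(pitch) Rx(roll)).
In Python, from cell import manip, eyes, ticket gives the robot as it stands. The module is installed in compiled form; this text tells all that it offers.
- The arm moves only by the tool arm_command, never from a script. Its argument "plan" is a list of rows, each a list of 5 numbers: the opening, from -1 (shut) to 1 (fully open), then the shift along the tool's x, y, z in m, then the turn about the tool's z in rad. In form: [[jaw, dx, dy, dz, roll], ...]. A call has 1 to 20 rows; each row shifts and turns the commanded pose from where the row before left it, along the tool's axes as they then stand; what a row does not reach is not made up. A row lasts 1/8 s, in which the tool goes at most 62.5 mm and 10.7 degrees, less where a joint would pass 70% of its speed; a pose out of reach is approached as far as the arm can. A call is refused whole if a number of a shift passes 0.0625 or a number of a turn 0.188, either way. A call with a gripper value outside its range is refused whole. The fingers move at their own pace and stop on an object; "newtons" is the grip in N (left out, the last holds). Time passes only in rows, so rows that do not move let the fingers close. It gives the time, the measured TCP pose, the force, the opening and the grip force at its end, in the units of the state.
- manip.read_state(): the state, without advancing time (a new reading comes with each control period).
- eyes.camera(name): name is "scene" or "top" or "wrist"; returns a dict with "img" (384x512x3 uint8, blue, green, red), "z_map" (384x512 float32, mm along the optical axis (not along the pixel's ray), 0 where there is no reading), "fx", "fy", "cx", "cy" (pixels), "eye" and "orientation" of the camera in the world. Camera axes: x right, y down, z forward; pixel columns grow to the right and rows downward; lengths in mm; the calibration is good to about 2 mm. A picture is of the moment at which its call begins.
- ticket.sign_off(): hands the job in; it is judged then, once.
The state is a dict: "clock": time; "joints": joint angles; "qd": joint speeds; "effort": joint torques, N m; "eef_pos": TCP position; "eef_rot": TCP orientation; "wrist_force": force on the tool from outside, world axes, zero at the start; "moment": the same for the moment, N m; "finger_gap": finger opening in mm; "finger_force": force on a finger pad.
Only numpy, scipy, OpenCV 4.12 (cv2) and the standard library are available. Lean on these libraries where they do the work, as an engineer would, in place of code of your own. Each camera call takes 0.05 s, during which the arm holds its last target. There are 200 camera calls.

TASK

Close the cracker box so the crackers stay crisp: set its lid gently into the mouth of the box (do not drop it) and press it down until it lies level and flush on the rim all round. Then flip the two end clips over with a fingertip so that each one snaps shut over the edge of the lid, and leave the mug, pepper mill, salt shaker and mustard bottle where they stand.

Things in the scene. Friction and masses are not known exactly. Their poses are not given: they have to be found in the camera images.
- lid_grip (a point): centre of the grip bar on top of the loose lid (dark petrol-blue, grey seal below, 180 g, lies right way up on the worktop). Bar 16 mm (x) by 60 mm (y) by 26 mm high: top 13 mm above this point, foot 13 mm below. Axes: z up, y along the lid's long side. Flange below the bar: 112 x 180 mm in x, y, 6 mm thick (top 13 mm, underside 19 mm below this point)
- lid_left_end (a point): point on the flange's top, 80 mm from the middle towards the lid's +y end. Under the flange is the sealing plug, 97 x 165 mm, 16 mm deep (bottom 35 mm below lid_grip); its lower 9 mm taper inward by 5 mm on all four sides. The lid fits either way round
- lid_right_end (a point): the same towards the lid's -y end. Set loosely in the mouth the lid stays 3 to 5 mm too high, on two sprung sealing lips inside the mouth's ends; pressing it down takes 7 to 20 N, then the flange lies on the rim and the lips grip the plug and hold it there
- box_mouth (a point): centre of the mouth, at rim height, of the open off-white box with crackers in it: 108 x 176 mm in x, y, rim 70 mm above the worktop; it stands firmly and does not slide. Axes: z up, y along its long side. Mouth 100 x 168 mm; crackers end 20 mm below the rim. With the lid home, its flange top is 6 mm and lid_grip 19 mm above this point
- clip_left (a joint): petrol-blue clip at the box's +y end, 44 mm wide, on a hinge pin along the box's x, 94 mm from the box's middle and 14 mm below the rim. 0 rad = folded outward, 0.6 = shut (upright, bead over the lid's edge). Over-centre: it springs to the nearer end, changing over at 0.3; pushed level towards the box its tab takes 3 to 8 N. A lid that is clearly too high blocks it
- clip_right (a joint): the same clip, mirrored, at the box's -y end: 0 rad = folded outward, 0.6 = shut, changes over at 0.3 rad
- clip_left_tab (a point): outer end of the left clip's thumb tab (36 mm wide, 6 mm thick, rounded), 44 mm from the pin. Folded out it is about 27 mm beyond the pin and 35 mm higher than it; shut, 3 mm beyond the pin and 44 mm higher
- clip_right_tab (a point): the same point on the right clip's thumb tab
- mug: pink mug with a heart, 73 mm across, 88 mm high, origin at its foot; to be left alone
- pepper_mill: wooden pepper mill, 58 mm across, 170 mm high, origin at its foot; to be left alone
- salt_shaker: salt shaker, 44 mm across, 90 mm high, origin at its foot; to be left alone
- mustard_bottle: brown sauce bottle with a white cap, 50 x 81 mm, 199 mm high, origin at its foot; to be left alone

How it is judged (in metres and radians):
On the way:
1. the lid is pressed home on the box, level and flush on the rim, before either clip is shut (horizontal distance between lid_grip and box_mouth below 0.006 m and z of each of lid_left_end, lid_right_end in the frame of box_mouth below 0.0078 m and angle between lid_grip's own z axis and vertical below 0.03 rad and value of joint each of clip_left, clip_right below 0.2 rad), for 0.2 s.
At the end, for the whole second after the job is handed in: the lid is home and at rest: within 6 mm of the middle of the mouth, both ends of its flange no more than 1.8 mm above their place on the rim, tilted by less than 0.03 rad; both clips are shut over its edge (over 0.55 rad) (horizontal distance between lid_grip and box_mouth below 0.006 m and z of each of lid_left_end, lid_right_end in the frame of box_mouth below 0.0078 m and angle between lid_grip's own z axis and vertical below 0.03 rad and value of joint each of clip_left, clip_right above 0.55 rad and linear speed of lid below 0.02 m/s); the robot touches nothing.
It fails at once if the lid is dropped: moving faster than 0.6 m/s while not held (a free fall of about 2 cm) (contact force between the fingers and lid below 0.05 N and linear speed of lid above 0.6 m/s).
It fails at once if the mug is pushed away (over 3 cm) or tipped (distance of mug from where it was at the start of the episode above 0.03 m or angle between mug's own z axis and vertical above 0.3 rad).
It fails at once if the pepper mill is pushed away (over 3 cm) or tipped (distance of pepper_mill from where it was at the start of the episode above 0.03 m or angle between pepper_mill's own z axis and vertical above 0.3 rad).
It fails at once if the salt shaker is pushed away (over 3 cm) or tipped (distance of salt_shaker from where it was at the start of the episode above 0.03 m or angle between salt_shaker's own z axis and vertical above 0.3 rad).
It fails at once if the mustard bottle is pushed away (over 3 cm) or tipped (distance of mustard_bottle from where it was at the start of the episode above 0.03 m or angle between mustard_bottle's own z axis and vertical above 0.3 rad).
It also fails if it takes over 54 s, if anything falls off the work surface, if the arm or the gripper's body presses on something with over 40 N, if the wrist force passes 120 N, or if a joint passes its speed limit or range.

## Working session

There is one attempt and no reset: what is moved stays moved. The work goes in short steps, Python scripts to look and compute and a tool call to move; the robot and the scene stay as the last step left them, time stands still between calls to the robot, and variables do not carry over. Pictures are saved under pics/ and viewed, at most 10 in all, crops included, and the job is handed in when it is done.

Besides the shell and the picture viewer there is one more tool, called after "Request:" in YAML: its name, and indented under it one key for each argument. arm_command: Moves the arm, as the interface text tells. Its arguments: {"type":"object","properties":{"plan":{"type":"array"},"newtons":{"type":"number"}},"required":["plan"]}

```bash
mkdir -p pics
cat > h.py <<'E'
import numpy as np, cv2
from scipy.spatial.transform import Rotation as R
from cell import manip, eyes, ticket
def cam(n):
    c=eyes.camera(n); o=np.array(c["orientation"],float)
    c["R"]=o if o.shape==(3,3) else R.from_euler("xyz",o).as_matrix()
    return c
def pts(c):
    v,u=np.mgrid[0:384,0:512]; z=c["z_map"]
    p=np.stack([(u-c["cx"])/c["fx"]*z,(v-c["cy"])/c["fy"]*z,z],-1)
    return p@c["R"].T+np.array(c["eye"])
E
python3 - <<'E'
from h import *
s=manip.read_state(); print({k:np.round(v,3) for k,v in s.items()})
for n in("scene","top"):
    c=cam(n); cv2.imwrite(f"pics/{n}0.png",c["img"]); np.save(n+"0.npy",pts(c)); np.save(n+"0i.npy",c["img"])
    print(n,c["eye"],c["orientation"],c["fx"],c["fy"],c["cx"],c["cy"])
a=np.hstack([cv2.resize(cv2.imread(f"pics/{n}0.png"),None,fx=.78,fy=.78) for n in("scene","top")]); cv2.imwrite("pics/both0.png",a)
E
```

```text
{'clock': np.float64(0.0), 'joints': array([-1.33 ,  0.3  ,  1.522,  0.   ,  1.321, -0.067]), 'qd': array([ 0.   ,  0.   , -0.001, -0.001,  0.   ,  0.001]), 'effort': array([ 0.0000e+00, -5.3181e+01, -3.5273e+01,  7.1000e-02,  2.4000e-02,
       -0.0000e+00]), 'eef_pos': array([ 166.559, -523.892,  204.882]), 'eef_rot': array([-3.14 , -0.   ,  0.308]), 'wrist_force': array([0.015, 0.182, 0.416]), 'moment': array([ 0.022, -0.008, -0.021]), 'finger_force': np.float64(0.0), 'finger_gap': np.float64(93.742)}
scene [155.72775834 906.05244822 807.51333044] [-2.26751084  0.02246944 -2.68489107] 410.47624222311885 410.47624222311885 259.4588849728181 183.78396460880901
top [ 471.90281083  121.27174101 1523.77484708] [-3.07266556  0.01406818 -1.57739171] 480.1640473700236 480.1640473700236 260.613771169229 192.19485738248696
```

View pics/both0.png

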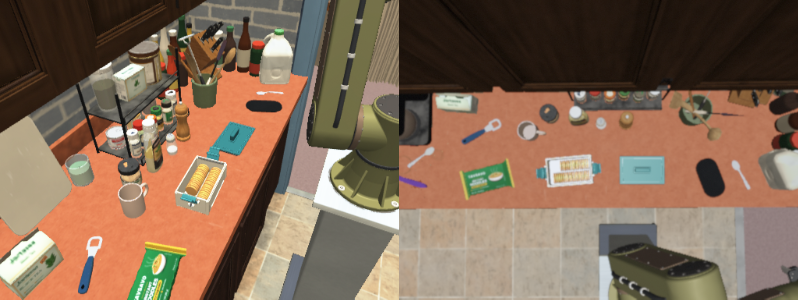

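The scene view (left) shows the box with its clips at (200,183) and the lid at (236,137). In the top view (right) the box is at (568,170), the lid at (642,170) and the props lie beyond them at larger x. Next I'll measure them.

Run:
```python
from h import *
for n in("top","scene"):
    P=np.load(n+"0.npy"); im=np.load(n+"0i.npy"); h=cv2.cvtColor(im,cv2.COLOR_BGR2HSV)
    m=((h[...,0]>85)&(h[...,0]<105)&(h[...,1]>80)).astype(np.uint8)
    k,l,st,ce=cv2.connectedComponentsWithStats(m)
    for i in range(1,k):
        if st[i,4]<40: continue
        p=P[l==i]; print(n,st[i],np.round(np.median(p,0)),"min",np.round(np.percentile(p,2,0)),"max",np.round(np.percentile(p,98,0)))
        if st[i,4]>800:
            r=cv2.minAreaRect(p[p[:,2]<35][:,:2].astype(np.float32)) ; print("  rect",r)
            q=p[p[:,2]>np.percentile(p[:,2],99)-8]; print("  bar",q.mean(0),cv2.minAreaRect(q[:,:2].astype(np.float32)),len(q))
    # box rim: z 62..78 off-white
    q=P[(P[...,2]>62)&(P[...,2]<78)&(h[...,1]<60)&(P[...,0]<600)&(P[...,0]>250)&(abs(P[...,1]-200)<180)]
    if len(q): print(n,"rim",len(q),np.percentile(q,[1,50,99],0).round(1).tolist(),cv2.minAreaRect(q[:,:2].astype(np.float32)))
P=np.load("top0.npy")
z=P[...,2]; m=((z>55)&(z<260)&(P[...,0]>250)&(P[...,0]<720)&(P[...,1]>-250)&(P[...,1]<420)).astype(np.uint8)
k,l,st,ce=cv2.connectedComponentsWithStats(m)
for i in range(1,k):
    if st[i,4]>25: p=P[l==i]; print("obj",np.round(p.min(0)),np.round(p.max(0)),st[i])
t=cv2.imread("pics/top0.png")[90:290,120:420]; s=cv2.imread("pics/scene0.png")[130:290,210:350]
cv2.imwrite("pics/z.png",np.hstack([cv2.resize(t,(450,300)),cv2.resize(s,(350,300))]))
```

```text
top [248 210  10  12  99] [500. 167.  84.] min [485. 152.  60.] max [518. 177.  96.]
top [302 213  21   8 149] [497. -19.  46.] min [487. -49.  20.] max [509.  15.  55.]
top [177 216  12  12 122] [484. 376.  84.] min [469. 366.  57.] max [502. 391.  94.]
top rim 396 [[432.1, 180.0, 62.8], [491.5, 276.6, 69.2], [552.4, 362.6, 76.6]] ((492.54803466796875, 271.3840637207031), (112.3682632446289, 191.45567321777344), 4.606504440307617)
scene [ 265  157   62   49 1543] [488.  12.  25.] min [437. -95.  20.] max [542. 174.  92.]
  rect ((489.91607666015625, -13.207321166992188), (181.04983520507812, 110.15948486328125), 89.92684936523438)
  bar [465.10032238 226.60488518 158.59605292] ((336.877685546875, 529.3214111328125), (34.65331268310547, 835.323486328125), 23.30487823486328) 74
scene [232 249  20  12 141] [476. 376.  85.] min [459. 366.  56.] max [500. 395.  96.]
scene [101 329  19  47  89] [623. 661.  16.] min [601. 623.  11.] max [651. 713.  19.]
scene rim 531 [[428.1, 180.1, 62.2], [481.5, 270.3, 69.7], [547.0, 362.7, 73.7]] ((488.8243408203125, 268.2082214355469), (111.73982238769531, 197.27450561523438), 4.28985071182251)
obj [ 700. -138.  199.] [ 720. -100.  260.] [350 132  11   9  59]
obj [673. 197.  55.] [719. 272. 206.] [217 137  26  23 453]
obj [ 589. -250.   55.] [ 720. -163.  260.] [361 140  47  41 528]
obj [682. 315.  55.] [720. 382. 109.] [180 143  25  15 284]
obj [663.  25.  56.] [711.  72. 173.] [283 143  18  21 275]
obj [664. 130.  55.] [697. 164.  96.] [253 151  12  13 119]
obj [617. 367.  55.] [682. 420.  98.] [168 156  20  23 117]
obj [432. 149.  55.] [553. 394. 102.] [176 199  83  41 762]
```

View pics/z.png

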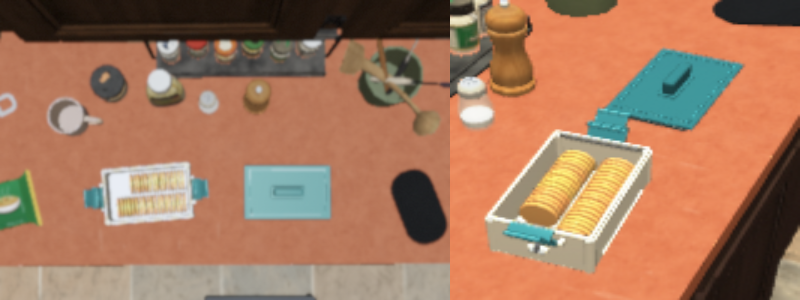

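The crops show the box yawed about +4.5° with both clips folded out, and the lid level and aligned with y. I'll move above the lid.

Request:
arm_command:
  plan:
    - [1, 0.039, -0.032, 0, 0]
    - [1, 0.039, -0.032, 0, 0]
    - [1, 0.039, -0.032, 0, 0]
    - [1, 0.039, -0.032, 0, 0]
    - [1, 0.039, -0.032, 0, 0]
    - [1, 0.039, -0.032, 0, 0]
    - [1, 0.039, -0.032, 0, 0]
    - [1, 0.039, -0.032, 0, 0]
    - [1, 0.039, -0.032, 0, 0]
    - [1, 0.039, -0.032, 0, 0]
    - [1, 0.039, -0.032, 0, 0]
    - [1, 0.039, -0.032, 0, 0]
    - [1, 0, 0, 0, -0.18]
    - [1, 0, 0, 0, -0.18]
    - [1, 0, 0, 0, -0.18]
    - [1, 0, 0, 0, -0.18]
    - [1, 0, 0, 0, -0.18]
    - [1, 0, 0, 0, -0.18]
    - [1, 0, 0, 0, -0.18]
    - [1, 0, 0, 0, 0]

```text
clock: 2.6
eef_pos: [496.2, -16.4, 205.2]
eef_rot: [-3.141, -0.0, 1.567]
wrist_force: [-0.9, 1.5, -0.2]
finger_gap: 94.0
finger_force: 0.0
```

Run:
```python
from h import *
s=manip.read_state(); print(s["clock"],s["eef_pos"],s["eef_rot"],s["joints"])
c=cam("wrist"); print(c["eye"],c["orientation"]); cv2.imwrite("pics/w1.png",c["img"])
P=pts(c); np.save("w1.npy",P); h=cv2.cvtColor(c["img"],cv2.COLOR_BGR2HSV)
m=((h[...,0]>80)&(h[...,0]<110)&(h[...,1]>60)&(P[...,2]<60)&(P[...,2]>5))
p=P[m]; print(m.sum(),np.percentile(p,[1,50,99],0))
f=p[(p[:,2]>14)&(p[:,2]<32)]; b=p[p[:,2]>40]
for q in(f,b): print(cv2.minAreaRect(q[:,:2].astype(np.float32)),np.median(q[:,2]))
```

```text
2.6 [496.16025281 -16.40628717 205.21916666] [-3.14109708e+00 -4.85174805e-05  1.56665040e+00] [-1.06846223e-01  1.80875195e-01  1.66908409e+00 -2.64618255e-06
  1.29213130e+00 -1.02699583e-01]
[496.81340281  60.43860145 384.1978233 ] [ 2.87429353e+00  8.41213913e-04 -4.91567199e-03]
15015 [[ 438.29554846 -100.61594812   20.10784435]
 [ 492.26949926   -5.42066524   22.03603584]
 [ 545.98267109   72.04687345   48.15795543]]
((492.2320556640625, -15.39923095703125), (177.23196411132812, 110.59394836425781), 89.56649017333984) 21.974397063064117
((491.5644836425781, -15.087709426879883), (59.1610221862793, 15.861288070678711), 89.8648910522461) 47.31452214406963
```

View pics/w1.png

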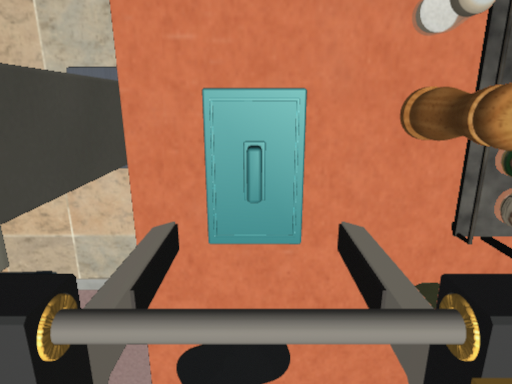

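The wrist view shows the lid's bar at (255,172), between the fingers and nothing in the way. I'll go down and grip it.

Request:
arm_command:
  plan:
    - [1, 0.0014, -0.004, 0.03, 0]
    - [1, 0, 0, 0.03, 0]
    - [1, 0, 0, 0.03, 0]
    - [1, 0, 0, 0.03, 0]
    - [1, 0, 0, 0.03, 0]
    - [1, 0, 0, 0.02, 0]
    - [1, 0, 0, 0.009, 0]
    - [1, 0, 0, 0, 0]
    - [-1, 0, 0, 0, 0]
    - [-1, 0, 0, 0, 0]
    - [-1, 0, 0, 0, 0]
    - [-1, 0, 0, 0, 0]
    - [-1, 0, 0, 0, 0]
    - [-1, 0, 0, 0, 0]
  newtons: 30

```text
clock: 4.4
eef_pos: [492.3, -15.0, 26.4]
eef_rot: [-3.142, -0.0, 1.568]
wrist_force: [1.2, -0.2, 0.2]
finger_gap: 37.6
finger_force: 0.0
```

Closing is slow, so I'll allow more time, then lift to about z 180.

Request:
arm_command:
  plan:
    - [-1, 0, 0, 0, 0]
    - [-1, 0, 0, 0, 0]
    - [-1, 0, 0, 0, 0]
    - [-1, 0, 0, 0, 0]
    - [-1, 0, 0, 0, 0]
    - [-1, 0, 0, 0, 0]

```text
clock: 5.15
eef_pos: [492.3, -15.0, 26.4]
eef_rot: [-3.142, -0.0, 1.568]
wrist_force: [0.5, -0.6, -1.0]
finger_gap: 15.7
finger_force: 30.0
```

Request:
arm_command:
  plan:
    - [-1, 0, 0, -0.01, 0]
    - [-1, 0, 0, -0.02, 0]
    - [-1, 0, 0, -0.03, 0]
    - [-1, 0, 0, -0.03, 0]
    - [-1, 0, 0, -0.03, 0]
    - [-1, 0, 0, -0.03, 0]
    - [-1, 0.01, 0, -0.03, 0]
    - [-1, 0.02, 0, -0.03, 0]
    - [-1, 0.02, 0, -0.014, 0]
    - [-1, 0.01, 0, 0, 0]
    - [-1, 0, 0, 0, 0]
    - [-1, 0, 0, 0, 0]

```text
clock: 6.65
eef_pos: [492.2, 44.5, 249.7]
eef_rot: [-3.14, 0.0, 1.568]
wrist_force: [0.6, 0.5, -2.6]
finger_gap: 15.6
finger_force: 30.0
```

```bash
cat >> h.py <<'E'
def rim(tag):
    c=cam("wrist"); P=pts(c); h=cv2.cvtColor(c["img"],cv2.COLOR_BGR2HSV); s=manip.read_state()
    print(s["eef_pos"].round(1),s["eef_rot"].round(3),s["finger_force"])
    q=P[(abs(P[...,2]-70)<5)&(h[...,1]<70)]
    np.save(tag+".npy",q); cv2.imwrite(f"pics/{tag}.png",c["img"]); print(len(q),np.percentile(q,[1,50,99],0).round(1).tolist())
    m=((h[...,0]>80)&(h[...,0]<110)&(h[...,1]>60))
    k=P[m&(P[...,2]>50)&(P[...,2]<125)]
    if len(k): print("clip",np.percentile(k,[1,50,99],0).round(1).tolist())
    b=P[m&(P[...,2]>s["eef_pos"][2]-15)&(P[...,2]<s["eef_pos"][2]+1)]
    print("lid held",cv2.minAreaRect(b[:,:2].astype(np.float32)),np.median(b[:,2]))
E
python3 -c "
from h import *
rim('w2')"
```

```text
[492.3  44.4 249.8] [-3.14   0.     1.567] 29.999164938926697
1479 [[440.6, -232.5, 65.1], [519.9, 186.1, 69.2], [779.8, 216.6, 74.5]]
clip [[478.1, 148.6, 57.4], [499.5, 165.3, 83.8], [519.7, 181.8, 94.3]]
lid held ((492.5260314941406, 43.70075225830078), (179.6170196533203, 110.92120361328125), 89.77011108398438) 245.17405525857353
```

View pics/w2.png

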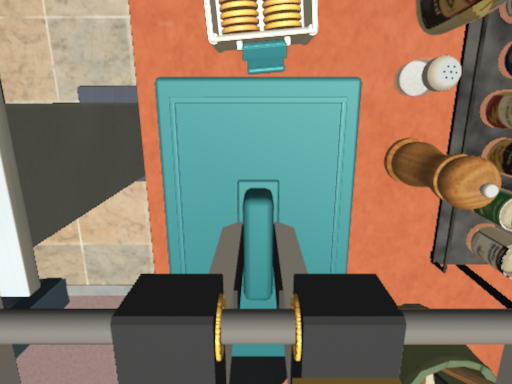

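The lid is held level and centred. The box's right end shows at (262,35) and its clip at (264,56). Next I'll look at the far end.

Request:
arm_command:
  plan:
    - [-1, 0.02, 0, 0, 0]
    - [-1, 0.03, 0, 0, 0]
    - [-1, 0.03, 0, 0, 0]
    - [-1, 0.03, 0, 0, 0]
    - [-1, 0.03, 0, 0, 0]
    - [-1, 0.03, 0, 0, 0]
    - [-1, 0, 0, 0, 0]
    - [-1, 0, 0, 0, 0]

```text
clock: 7.7
eef_pos: [493.1, 214.2, 250.1]
eef_rot: [-3.141, 0.0, 1.567]
wrist_force: [-0.0, 0.4, -1.5]
finger_gap: 15.7
finger_force: 30.0
```

```bash
python3 -c "
from h import *
rim('w3')
A=np.load('w2.npy');B=np.load('w3.npy')
sel=lambda q:q[(q[:,0]>415)&(q[:,0]<570)&(q[:,1]>160)&(q[:,1]<380)]
A,B=sel(A),sel(B)
for q in(A,B): print(len(q),np.percentile(q,[0,1,99,100],0).round(1).tolist(),cv2.minAreaRect(q[:,:2].astype(np.float32)))
print(cv2.minAreaRect(np.vstack([A,B])[:,:2].astype(np.float32)))
"
```

```text
[493.1 214.1 250.3] [-3.141  0.     1.567] 29.99901831150055
1855 [[430.0, -58.1, 65.1], [529.8, 351.2, 69.4], [788.1, 383.2, 74.6]]
clip [[462.0, 361.3, 58.1], [482.4, 370.4, 81.4], [503.8, 383.2, 86.1]]
lid held ((493.2672424316406, 214.4791259765625), (178.2799530029297, 110.93951416015625), 89.5943832397461) 245.56257031338782
1117 [[439.0, 177.9, 65.0], [440.2, 180.1, 65.1], [551.2, 216.8, 71.2], [552.5, 218.6, 71.8]] ((495.82659912109375, 202.48333740234375), (111.54065704345703, 41.0196533203125), 4.557796001434326)
1224 [[428.4, 315.1, 65.0], [429.4, 316.7, 65.1], [540.4, 362.5, 71.2], [541.9, 371.5, 72.1]] ((485.3298645019531, 343.770751953125), (55.89083480834961, 113.9866714477539), 89.1668701171875)
((489.96820068359375, 275.97381591796875), (111.54065704345703, 188.4669189453125), 4.557796001434326)
```

View pics/w3.png

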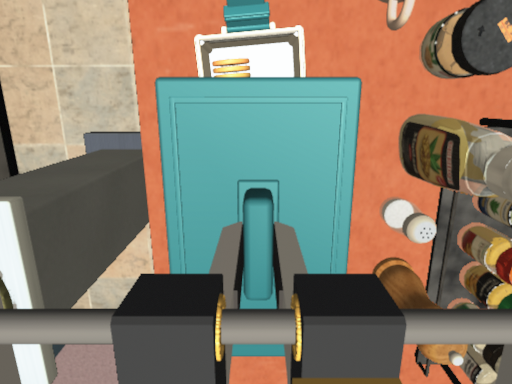

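The view shows the left end at (250,50) and its clip at (247,14). I'll compute the centre from the rim ends, outside the clip's width.

```bash
python3 -c "
from h import *
A=np.load('w2.npy');B=np.load('w3.npy')
sel=lambda q:q[(q[:,0]>415)&(q[:,0]<570)&(q[:,1]>160)&(q[:,1]<380)&(abs(q[:,2]-70)<2.5)]
A,B=sel(A)[:,:2],sel(B)[:,:2]
for deg in(4.2,4.56,4.9):
  t=np.radians(deg);M=np.array([[np.cos(t),np.sin(t)],[-np.sin(t),np.cos(t)]])
  a=A@M.T;b=B@M.T
  ua,ub=np.percentile(a[:,0],[.5,99.5]),np.percentile(b[:,0],[.5,99.5]); um=(ua.mean()+ub.mean())/2
  v=[]
  for q,sg in((a,-1),(b,1)):
    for lo,hi in((-54,-30),(30,54)):
      e=q[(q[:,0]-um>lo)&(q[:,0]-um<hi)]; v.append(sg*np.percentile(sg*e[:,1],98.5))
  vm=(v[0]+v[1]+v[2]+v[3])/4
  print(deg,ua,ub,np.round(v,1),'centre',M.T@[um,vm])
"
```

```text
4.2 [455.4059355  562.88711883] [454.46443365 562.10233425] [146.4 146.9 322.1 322.7] centre [490.17187165 271.16248647]
4.56 [456.44406954 563.92958006] [456.36910205 563.94233611] [143.5 143.5 319.2 319.2] centre [490.16356477 271.17533607]
4.9 [457.39589322 564.89414507] [458.19371294 565.71147545] [140.7 140.2 316.4 315.9] centre [490.17695808 271.17928553]
```

Request:
arm_command:
  plan:
    - [-1, 0, 0, 0, -0.083]
    - [-1, 0.02, 0.0014, 0, 0]
    - [-1, 0.02, 0, 0.01, 0]
    - [-1, 0.0171, 0, 0.02, 0]
    - [-1, 0, 0, 0.03, 0]
    - [-1, 0, 0, 0.03, 0]
    - [-1, 0, 0, 0.03, 0]
    - [-1, 0, 0, 0.02, 0]
    - [-1, 0, 0, 0.005, 0]
    - [-1, 0, 0, 0, 0]
    - [-1, 0, 0, 0, 0]

```text
clock: 9.12
eef_pos: [490.1, 272.4, 106.3]
eef_rot: [3.14, -0.001, 1.651]
wrist_force: [-0.1, 0.5, -2.2]
finger_gap: 15.7
finger_force: 30.0
```

```bash
python3 -c "
from h import *
c=cam('wrist');P=pts(c);h=cv2.cvtColor(c['img'],cv2.COLOR_BGR2HSV);s=manip.read_state();print(s['eef_pos'],s['eef_rot'])
m=((h[...,0]>80)&(h[...,0]<110)&(h[...,1]>60)); z=P[...,2]; b=P[m&(abs(z-s['eef_pos'][2]+4.5)<4)&(abs(P[...,0]-490)<70)&(P[...,1]<368)]
print(cv2.minAreaRect(b[:,:2].astype(np.float32)),np.median(b[:,2]))
"
```

```text
[490.13410115 272.33566753 106.28370642] [ 3.14030187e+00 -5.25857171e-04  1.65063657e+00]
((490.39727783203125, 271.776611328125), (110.85354614257812, 179.31712341308594), 4.538013458251953) 101.72020498257285
```

Request:
arm_command:
  plan:
    - [-1, -0.0007, 0, 0.004, 0]
    - [-1, 0, 0, 0.004, 0]
    - [-1, 0, 0, 0.004, 0]
    - [-1, 0, 0, 0.004, 0]
    - [-1, 0, 0, 0.002, 0]
    - [-1, 0, 0, 0.002, 0]
    - [-1, 0, 0, 0, 0]

```text
clock: 10.05
eef_pos: [490.0, 271.7, 85.8]
eef_rot: [3.141, -0.001, 1.651]
wrist_force: [-2.0, 3.1, 2.4]
finger_gap: 16.2
finger_force: 30.0
```

Request:
arm_command:
  plan:
    - [-1, 0, 0, 0.0015, 0]
    - [-1, 0, 0, 0.0015, 0]
    - [-1, 0, 0, 0.0015, 0]
    - [-1, 0, 0, 0.001, 0]
    - [-1, 0, 0, 0.0005, 0]
    - [-1, 0, 0, 0, 0]
  newtons: 55

```text
clock: 10.8
eef_pos: [490.5, 271.5, 80.4]
eef_rot: [3.14, -0.001, 1.651]
wrist_force: [-0.9, 0.7, 9.4]
finger_gap: 15.3
finger_force: 55.0
```

Request:
arm_command:
  plan:
    - [-1, 0, 0, 0.0007, 0]
    - [-1, 0, 0, 0.0007, 0]
    - [-1, 0, 0, 0, 0]

```text
clock: 11.18
eef_pos: [490.5, 271.5, 80.4]
eef_rot: [3.139, -0.001, 1.651]
wrist_force: [-9.1, -3.3, 26.1]
finger_gap: 15.8
finger_force: 55.0
```

The lid has bottomed out: 26 N gave no further travel. I'll relax, open and lift.

Request:
arm_command:
  plan:
    - [-1, 0, 0, -0.0014, 0]
    - [0, 0, 0, 0, 0]
    - [0, 0, 0, 0, 0]
    - [0, 0, 0, 0, 0]
    - [0, 0, 0, 0, 0]
    - [0, 0, 0, 0, 0]
    - [0, 0, 0, 0, 0]
    - [0, 0, 0, -0.005, 0]
    - [0, 0, 0, -0.015, 0]
    - [-1, 0, 0, -0.03, 0]
    - [-1, 0, 0, -0.04, 0]
    - [-1, -0.03, 0, -0.04, 0]
    - [-1, 0, 0, 0, 0]
    - [-1, 0, 0, 0, 0]

```text
clock: 12.92
eef_pos: [492.0, 241.5, 209.4]
eef_rot: [-3.141, -0.0, 1.65]
wrist_force: [-0.6, -0.2, 0.3]
finger_gap: 1.9
finger_force: 0.0
```

Run:
```python
from h import *
s=manip.read_state();print(s["eef_pos"],s["eef_rot"])
c=cam("wrist");P=pts(c);cv2.imwrite("pics/w5.png",c["img"]);h=cv2.cvtColor(c["img"],cv2.COLOR_BGR2HSV)
M=R.from_euler("z",.0796).as_matrix(); Q=(P-[490.2,271.2,70])@M
m=((h[...,0]>80)&(h[...,0]<110)&(h[...,1]>60)); f=Q[m&(abs(Q[...,2]-5)<7)&(abs(Q[...,1])<88)&(abs(Q[...,0])<70)]
print(cv2.minAreaRect(f[:,:2].astype(np.float32)))
for a in(-80,-60,-40,40,60,80):
    k=f[(abs(f[:,1]-a)<6)&(abs(f[:,0])<50)]; print(a,len(k),np.median(k[:,2]) if len(k) else 0)
```

```text
[492.03993993 241.50479388 209.36103144] [-3.14140547e+00 -9.29230288e-05  1.65046793e+00]
((0.525787353515625, -0.043212890625), (175.80941772460938, 110.60244750976562), 89.97630310058594)
-80 583 6.171833669782245
-60 1123 5.951057862887922
-40 1184 5.918470986985369
40 1404 5.884647401756581
60 1532 5.874646537517663
80 1642 6.064347793364277
```

View pics/w5.png

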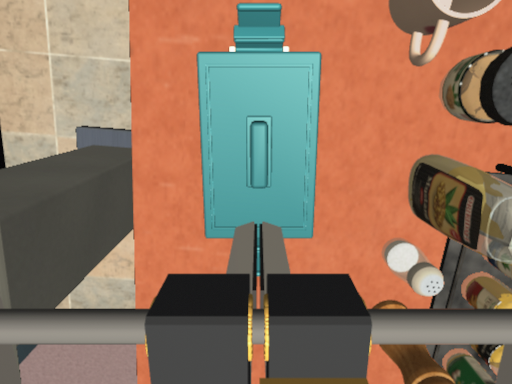

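The lid is flush (6.0 mm at both ends) and centred, with the left clip still open at (260,25). Next is the right clip.

Request:
arm_command:
  plan:
    - [-1, -0.03, 0, 0, 0]
    - [-1, -0.04, 0, 0, 0]
    - [-1, -0.03, 0, 0, 0]
    - [-1, -0.015, 0, 0.02, 0]
    - [-1, 0, 0, 0.03, 0]
    - [-1, 0, 0, 0.03, 0]
    - [-1, 0, 0, 0.03, 0]
    - [-1, 0, 0, 0.019, 0]
    - [-1, 0, 0, 0, 0]
    - [-1, 0.005, 0, 0, 0]
    - [-1, 0.005, 0, 0, 0]
    - [-1, 0.005, 0, 0, 0]
    - [-1, 0.005, 0, 0, 0]
    - [-1, 0.005, 0, 0, 0]
    - [-1, 0.004, 0, 0, 0]
    - [-1, 0.003, 0, 0, 0]
    - [-1, 0, 0, 0, 0]

```text
clock: 15.1
eef_pos: [498.8, 158.9, 80.4]
eef_rot: [-3.141, -0.0, 1.651]
wrist_force: [0.6, -0.1, 0.5]
finger_gap: 0.4
finger_force: 0.0
```

```bash
cat >> h.py <<'E'
def clips(n):
    c=cam(n);P=pts(c);h=cv2.cvtColor(c["img"],cv2.COLOR_BGR2HSV)
    Q=(P-[490.2,271.2,70])@R.from_euler("z",.0796).as_matrix()
    m=(h[...,0]>80)&(h[...,0]<110)&(h[...,1]>60)&(Q[...,2]>-10)&(Q[...,2]<45)&(abs(Q[...,0])<25)
    for s in(-1,1):
        k=Q[m&(s*Q[...,1]>84)&(s*Q[...,1]<135)]
        print(n,s,len(k),np.percentile(k,[2,50,98],0).round(1).tolist() if len(k) else "")
E
python3 -c "
from h import *
clips('scene');clips('top')"
```

```text
scene -1 131 [[-22.5, -98.5, 6.4], [-2.6, -93.5, 19.7], [18.2, -84.5, 35.4]]
scene 1 191 [[-22.7, 85.3, -7.4], [-3.7, 103.2, 14.3], [19.6, 123.3, 26.6]]
top -1 0 
top 1 152 [[-16.3, 84.6, -9.4], [3.1, 101.5, 12.8], [21.1, 120.1, 23.9]]
```

The right clip has snapped shut, so I'll do the left one.

Request:
arm_command:
  plan:
    - [-1, -0.015, 0, 0, 0]
    - [-1, 0, 0, -0.03, 0]
    - [-1, 0, 0, -0.04, 0]
    - [-1, 0.02, 0, -0.04, 0]
    - [-1, 0.045, 0, 0, 0]
    - [-1, 0.045, 0, 0, 0]
    - [-1, 0.045, 0, 0, 0]
    - [-1, 0.045, 0, 0, 0]
    - [-1, 0.045, 0, 0, 0]
    - [-1, 0.03, 0, 0, 0]
    - [-1, 0, 0, 0.02, 0]
    - [-1, 0, 0, 0.03, 0]
    - [-1, 0, 0, 0.03, 0]
    - [-1, 0, 0, 0.03, 0]
    - [-1, 0, 0, 0, 0]

```text
clock: 17.08
eef_pos: [477.8, 416.3, 78.4]
eef_rot: [-3.138, 0.002, 1.65]
wrist_force: [-0.1, -0.9, 0.9]
finger_gap: 0.7
finger_force: 0.0
```

Request:
arm_command:
  plan:
    - [-1, -0.005, 0, 0, 0]
    - [-1, -0.005, 0, 0, 0]
    - [-1, -0.005, 0, 0, 0]
    - [-1, -0.005, 0, 0, 0]
    - [-1, -0.005, 0, 0, 0]
    - [-1, -0.005, 0, 0, 0]
    - [-1, -0.004, 0, 0, 0]
    - [-1, 0, 0, 0, 0]
    - [-1, 0.015, 0, 0, 0]
    - [-1, 0.01, 0, -0.02, 0]
    - [-1, 0, 0, -0.04, 0]
    - [-1, 0, 0, -0.05, 0]
    - [-1, 0, 0, -0.05, 0]
    - [-1, 0, 0, 0, 0]
    - [-1, 0, 0, 0, 0]

```text
clock: 18.95
eef_pos: [478.4, 409.4, 239.5]
eef_rot: [-3.141, 0.001, 1.651]
wrist_force: [-0.1, -0.7, -0.4]
finger_gap: 0.3
finger_force: 0.0
```

Run:
```python
from h import *
clips('scene');clips('top')
c=cam("scene");cv2.imwrite("pics/s9.png",cv2.resize(c["img"][130:290,210:350],(560,600)))
P=pts(c);h=cv2.cvtColor(c["img"],cv2.COLOR_BGR2HSV);Q=(P-[490.2,271.2,70])@R.from_euler("z",.0796).as_matrix()
m=(h[...,0]>80)&(h[...,0]<110)&(abs(Q[...,2]-6)<8)&(abs(Q[...,0])<50)
for a in(-75,-55,55,75): print(a,np.median(Q[m&(abs(Q[...,1]-a)<8)][:,2]))
```

```text
scene -1 128 [[-22.6, -97.2, 6.9], [-1.7, -93.3, 19.6], [17.9, -84.5, 34.9]]
scene 1 227 [[-22.6, 86.8, -9.0], [-3.5, 95.6, 11.8], [19.0, 99.2, 35.4]]
top -1 64 [[-22.9, -97.1, 7.8], [2.6, -89.4, 16.1], [23.4, -84.2, 35.5]]
top 1 68 [[-19.0, 84.1, 7.7], [3.6, 90.9, 16.8], [21.3, 96.6, 35.1]]
-75 7.9735274921724795
-55 7.770550309593602
55 7.369187644495469
75 7.86022172522803
```

View pics/s9.png

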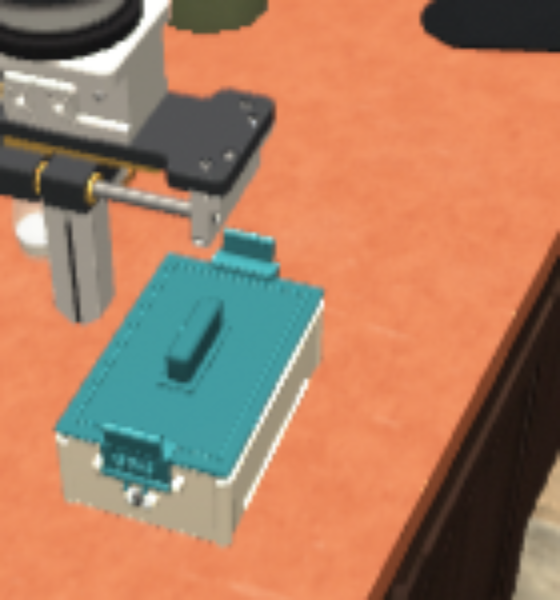

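Both clips stand upright over the lid, at (137,455) and (248,253). The lid is flush, nothing else was touched and the arm is clear.

```bash
python3 -c "
from h import *
print(ticket.sign_off())"
```

```text
the job is handed in; nothing more can be done
None
```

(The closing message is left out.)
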